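# Cover the pickle pot behind its sliding splash guard

### The arm

A 6-joint arm with a two-finger parallel gripper is mounted at the origin on the work surface. World frame = base frame: x ahead of the robot, y to its left, z up, the work surface at z = 0. Lengths are in m, angles in rad, forces in N, time in s.
With the tool pointing down it reaches from about 0.375 to 0.975 m from the base axis. Payload 3.8 kg.
Tool frame: the origin (TCP) lies at the centre of the arm's flange, where the gripper is bolted on; the fingertips stand 173 mm ahead of it and the grasp point (between the pads) lies 155 mm ahead of it (bot.tip_reach is the distance from the TCP to the fingertips, in m); z points along the fingers, y is the line along which they close (so a half turn about z gives the same grasp; the last joint's range is limited). The gripper opens to 85 mm and grips with 20 to 120 N. Pads are 22 mm wide; open, the fingers measure 114 mm over their backs; the gripper's body (76 mm by 85 mm) begins 54 mm behind the grasp point. The pads swing forward as they close: fully open they stand 13 mm farther back than shut.
Start: joints at [-1.162, 0.264, 1.604, -0, 1.274, -0.037], TCP at [0.291, -0.609, 0.405] pointing down, gripper open.
Joint ranges: [-2.63, 2.63], [-0.94, 2.18], [0.31, 2.57], [-1.31, 4.45], [0, 2.66], [-2.55, 2.55]. Speed limits (rad/s): [2.57, 2.57, 3.14, 3.14, 3.14, 3.14].

### API

Orientations are given as a rotation vector (axis times angle).
In Python, from workcell import bot gives the robot as it stands.
- The arm moves only by the tool drive_tool, never from a script. Its arguments are lists of equal length, an entry for each row: "claw": the finger opening in mm, from 0 to 85.4; "slide": the shift along the world's x, y, z each as a share of 0.5 m, from -1 to 1, a list of three; "yaw": the turn about the world's z as a share of 180 degrees, from -1 to 1. A call has 1 to 8 rows; each row is the pose to reach, as a shift and turn from the pose commanded when the call began, turning the shorter way round; what a row does not reach only later rows make up. A row lasts 1/12 s, in which the tool goes at most 41.7 mm and 7.16 degrees, less where a joint would pass 70% of its speed; a pose out of reach is approached as far as the arm can. A call with a number of a shift or a turn outside -1 to 1 is refused whole. A call with a gripper value outside its range is refused whole. The fingers move at their own pace and stop on an object; "newtons" is the grip in N (left out, the last holds). Time passes only in rows, so rows that repeat a pose let the fingers close. It gives the time, the measured TCP pose, the force, the opening and the grip force at its end, in the units of the state.
- bot.read_state(): the state, without advancing time (a new reading comes with each control period).
- bot.read_camera(name): name is "scene" or "top" or "wrist"; returns a dict with "color" (420x560x3 uint8, red, green, blue), "depth" (420x560 float32, m along the optical axis (not along the pixel's ray), 0 where there is no reading), "mtx" (3x3 intrinsics, pixels), "k1" (the pictures are not rectified: a ray, as slopes to the right and down, at radius r is drawn at 1 + k1 r^2 times it, then the intrinsics apply), "eye" and "rotation" of the camera in the world. Camera axes: x right, y up, looking along -z (the intrinsics and any distortion apply to the point x, -y, -z); pixel columns grow to the right and rows downward; lengths in m; the calibration is good to about 2 mm. A picture is of the moment at which its call begins.
- bot.finish_job(): hands the job in; it is judged then, once.
The state is a dict: "time": time; "q": joint angles; "joint_vel": joint speeds; "joint_torque": joint torques, N m; "tool_pos": TCP position; "tcp_rot": TCP orientation; "wrist_force": force on the tool from outside, world axes, zero at the start; "torque": the same for the moment, N m; "width": opening from 0.0 (shut) to 1.0 (fully open); "grip_force": force on a finger pad.
Only numpy, scipy, OpenCV 4.12 (cv2) and the standard library are available. Lean on these libraries where they do the work, as an engineer would, in place of code of your own. Each camera call takes 0.05 s, during which the arm holds its last target. There are 200 camera calls.

### The job

Slide the splash guard's door fully open, set the larger of the two steel lids gently on the white pot inside so that it sits seated and level, and then slide the door fully shut again. Leave the pot standing where it is, and do not push, lift or knock over anything else on the bench.

Things in the scene. Friction and masses are not known exactly. Their poses are not given: they have to be found in the camera images.
- enclosure: Fixed splash enclosure, clear panes in an aluminium frame, 240 deep (x), 450 wide (y), 310 high. Origin: centre of its underside; front faces -x. Steel floor at z 8. Side walls at y +-222 from x -111 to 117, 300 high (posts 14 thick). Low clear back pane at x 110 up to z 60, open above it. Fixed clear front pane at x -104, y 0 to 220, up to z 240.
- roof_edge (a point): Middle of the lower front edge of the enclosure's clear roof (aluminium trim), at enclosure (-20, 0, 296). The roof covers all behind it, over the full width, 12 thick; in front of it the enclosure is open above. Axes as the enclosure's.
- doorway (a point): Middle of the doorway's sill, at enclosure (-123, -110, 20): the top of the bottom track, which is 26 deep in x. The doorway is the front right of the enclosure, y -215 to 0; nothing crosses it above the track when the door is open.
- guard_door (a joint): Position (m) of the sliding door along the enclosure's +y: 0 = fully shut over the doorway, 0.20 = fully open, in front of the fixed pane. Friction 2 N; it stays where left. Clear pane in an aluminium frame, 225 wide, z 18 to 232, its plane at enclosure x -123, its centre at enclosure y -110 when shut.
- door_grip (a point): Middle of the door's handle, an upright round steel bar 14 in diameter, 45 in front of the door's plane and running 60 above and below this point (this point is 150 above the bench, at enclosure x -168; y -80 when shut). Axes as the enclosure's.
- pot: White ceramic pot, loose, 0.9 kg, outer diameter 108, 90 high, open mouth of inner diameter 98. It stands on the enclosure's floor behind the doorway. Origin: centre of its underside.
- pot_rim (a point): Centre of the pot's mouth, level with the rim, 90 above the pot's underside.
- pot_lid: The larger steel lid, about 0.22 kg: flange of diameter 116, 5 thick (z 8 to 13), a plug of diameter 88 below it (z 0 to 8) that goes inside the pot's mouth, and an upright round black knob of diameter 22 on top (z 13 to 65). Origin: centre of the plug's underside; it lies on the bench on its plug. Seated, the flange rests on the rim and the origin is 8 below the rim.
- pot_lid_knob (a point): Point on the lid's axis inside the knob, 45 above the lid's origin.
- small_lid: Bystander: smaller steel lid, diameter 80, same black knob (diameter 22, up to z 65). Origin: centre of its underside.
- bowl: Bystander: copper bowl, rim diameter 100, 35 high. Origin: centre of its underside.
- bottle: Bystander: blue bottle, diameter 64, 165 high. Origin: centre of its underside.
- tool_mug: Bystander: mug with tools, diameter 72, 95 high, the tools to 140. Origin: centre of its underside.
- bench_block: Bystander: dark steel block 75 by 75 by 28 high. Origin: centre of its underside.
- hammer: Bystander: hammer 220 long lying along its x axis, under 50 high. Origin: about the middle of its underside.
- jar: Bystander: amber jar, diameter 52, 67 high, inside the enclosure behind the fixed pane. Origin: centre of its underside.
Things that resemble listed ones, but are neither listed nor needed, are in the scene too. Leave any turquoise look-alike of the pot alone.

How it is judged:
By the outcome, as a careful person would: the job done as asked, in the order asked, and still so for the second after the job is handed in, with the robot touching nothing.
It also fails if it takes over 72 s, if anything falls off the work surface, if the arm or the gripper's body presses on something with over 40 N, if the wrist force passes 120 N, or if a joint passes its speed limit or range.

## Working session

There is one attempt and no reset: what is moved stays moved. The work goes in short steps, Python scripts to look and compute and a tool call to move; the robot and the scene stay as the last step left them, time stands still between calls to the robot, and variables do not carry over. Pictures are saved under pics/ and viewed, at most 10 in all, crops included, and the job is handed in when it is done.

Besides the shell and the picture viewer there is one more tool, called by a JSON object that holds its "fn" and its "kwargs". drive_tool: Moves the arm, as the interface text tells. Shift numbers are shares of 0.5 m and turn numbers shares of 180 degrees, none past 1 either way. Its arguments: {"type":"object","properties":{"claw":{"type":"array","items":{"type":"number"}},"slide":{"type":"array","items":{"type":"array","items":{"type":"number"}}},"yaw":{"type":"array","items":{"type":"number"}},"newtons":{"type":"number"}},"required":["claw","slide","yaw"]}

```bash
mkdir -p pics; ls; cat > h.py <<'E'
import numpy as np, cv2
from workcell import bot
def cloud(c):
    d=c["depth"]; h,w=d.shape; K=np.array(c["mtx"]); k1=c["k1"]
    v,u=np.mgrid[0:h,0:w].astype(float)
    pts=np.stack([u,v],-1).reshape(-1,1,2)
    n=cv2.undistortPoints(pts,K,np.array([k1,0,0,0.])).reshape(h,w,2)
    p=np.stack([n[...,0]*d,-n[...,1]*d,-d],-1)
    return p@np.array(c["rotation"]).T+np.array(c["eye"])
def proj(c,P):
    P=np.atleast_2d(P); q=(P-np.array(c["eye"]))@np.array(c["rotation"])
    q=q*[1,-1,-1]
    return cv2.projectPoints(q.reshape(-1,1,3),np.zeros(3),np.zeros(3),np.array(c["mtx"]),np.array([c["k1"],0,0,0.]))[0].reshape(-1,2)
def save(c,n,s=1.0):
    cv2.imwrite(f"pics/{n}.png",cv2.resize(c["color"][...,::-1],None,fx=s,fy=s))
E
python3 - <<'E'
from h import *
import pickle
for n in ["scene","top"]:
    c=bot.read_camera(n); save(c,n,1.4); pickle.dump(c,open(n+".pkl","wb"))
    print(n,c["eye"],np.array(c["rotation"]).round(2).tolist(),c["k1"],np.array(c["mtx"]).tolist())
s=bot.read_state();print(s["tcp_rot"],s["width"])
E
```

```text
pics
scene [0.23603622 0.49283747 1.21110752] [0.19, -0.7, -2.53] -0.04177837859845701 [[379.1010025149835, 0.0, 279.89944074197126], [0.0, 379.1010025149835, 205.11148240863608], [0.0, 0.0, 1.0]]
top [0.47170879 0.00593091 1.39075821] [0.03, -0.07, -1.59] -0.13290575375000044 [[469.9360461199127, 0.0, 279.59756520389703], [0.0, 469.9360461199127, 208.89471382836163], [0.0, 0.0, 1.0]]
[-3.06188499e+00 -6.94043030e-01  6.13163988e-04] 1.0026290547948695
```

```bash
sed -i 's/np.array(c\["rotation"\])/cv2.Rodrigues(np.array(c["rotation"],float))[0]/g' h.py; sed -n 8,15p h.py
```

```text
p=np.stack([n[...,0]*d,-n[...,1]*d,-d],-1)
    return p@cv2.Rodrigues(np.array(c["rotation"],float))[0].T+np.array(c["eye"])
def proj(c,P):
    P=np.atleast_2d(P); q=(P-np.array(c["eye"]))@cv2.Rodrigues(np.array(c["rotation"],float))[0]
    q=q*[1,-1,-1]
    return cv2.projectPoints(q.reshape(-1,1,3),np.zeros(3),np.zeros(3),np.array(c["mtx"]),np.array([c["k1"],0,0,0.]))[0].reshape(-1,2)
def save(c,n,s=1.0):
    cv2.imwrite(f"pics/{n}.png",cv2.resize(c["color"][...,::-1],None,fx=s,fy=s))
```

View pics/scene.png

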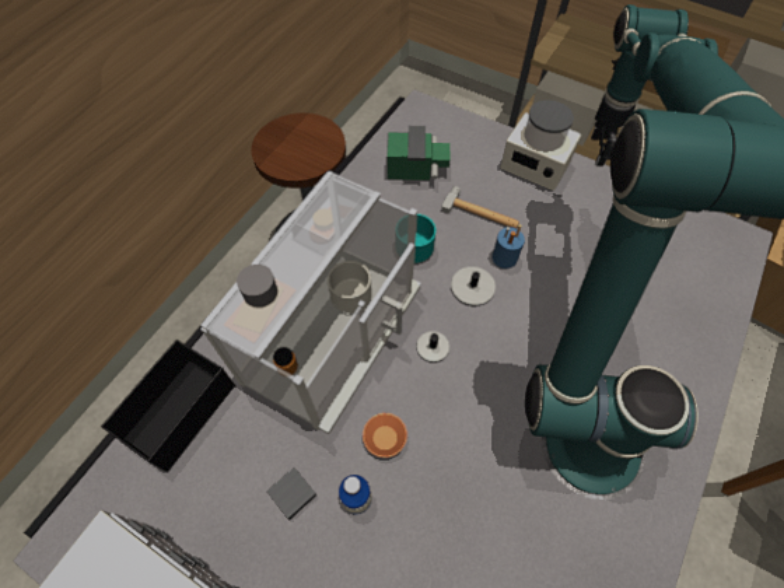

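View pics/top.png

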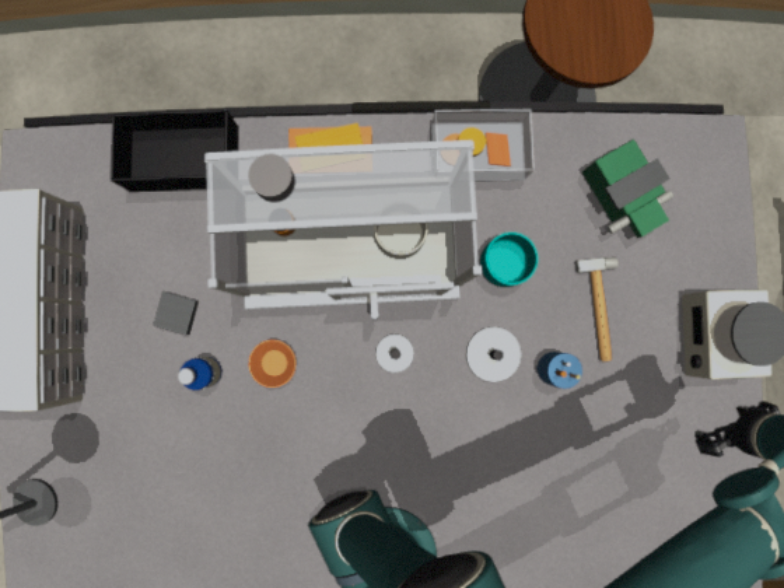

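```bash
python3 - <<'E'
from h import *
import pickle
C={n:pickle.load(open(n+".pkl","rb")) for n in ["scene","top"]}
T=C["top"];P=cloud(T)
S=C["scene"];Q=cloud(S)
def at(P,x,y): 
    u,v=int(x/1.4),int(y/1.4); return np.median(P[v-1:v+2,u-1:u+2].reshape(-1,3),0).round(3)
for n,x,y in [("roof FL",213,285),("wallL top",212,250),("wallR back",465,150),("postR front",477,270),("backL",212,158),("roofedge L",225,226),("roofedge R",465,215),("handle top",374,290),("handle",375,310),("pot rim L",377,235),("pot rim front",400,254),("lid",480,370),("knob",497,352),("sl knob",395,352),("tealrim",512,285),("door top",360,281),("track L",260,300),("track R",440,294)]:
    print(n,at(P,x,y))
def circ(P,m,z0,z1):
    p=P[m&(P[...,2]>z0)&(P[...,2]<z1)]
    A=np.c_[2*p[:,:2],np.ones(len(p))];s=np.linalg.lstsq(A,(p[:,:2]**2).sum(1),rcond=None)[0]
    return len(p),s[:2].round(4),np.sqrt(s[2]+s[:2]@s[:2]).round(4),p.mean(0).round(4)
def box(P,c,r): return np.hypot(P[...,0]-c[0],P[...,1]-c[1])<r
for nm,PP in (("top",P),("scene",Q)):
    for n,xy in (("lid",(497,352)),("small",(395,352))):
        k=at(P,*xy); 
        print(nm,n,"flange",circ(PP,box(PP,k,.075),.006,.02),"knob",circ(PP,box(PP,k,.03),.055,.075))
E
```

```text
roof FL [0.56  0.279 0.3  ]
wallL top [0.621 0.285 0.288]
wallR back [ 0.777 -0.148  0.308]
postR front [ 0.575 -0.161  0.298]
backL [0.775 0.28  0.309]
roofedge L [0.657 0.258 0.308]
roofedge R [ 0.666 -0.144  0.308]
handle top [0.548 0.011 0.229]
handle [0.514 0.012 0.21 ]
pot rim L [0.671 0.003 0.095]
pot rim front [ 0.629 -0.04   0.093]
lid [ 0.39  -0.205  0.011]
knob [ 0.428 -0.235  0.065]
sl knob [ 0.434 -0.028  0.065]
tealrim [ 0.565 -0.266  0.072]
door top [0.584 0.041 0.007]
track L [0.547 0.252 0.021]
track R [ 0.55  -0.123  0.023]
top lid flange (1139, array([ 0.4226, -0.2362]), np.float64(0.0424), array([ 0.4225, -0.2355,  0.0124])) knob (47, array([ 0.4224, -0.2362]), np.float64(0.0077), array([ 0.4224, -0.2361,  0.0639]))
top small flange (535, array([ 0.4312, -0.0269]), np.float64(0.0309), array([ 0.431 , -0.0272,  0.012 ])) knob (43, array([ 0.4311, -0.0272]), np.float64(0.0073), array([ 0.4311, -0.0272,  0.0648]))
scene lid flange (607, array([ 0.4208, -0.2355]), np.float64(0.0432), array([ 0.4193, -0.2311,  0.0133])) knob (34, array([ 0.4197, -0.2337]), np.float64(0.0084), array([ 0.4194, -0.2326,  0.0637]))
scene small flange (334, array([ 0.4286, -0.0268]), np.float64(0.0314), array([ 0.4266, -0.0224,  0.013 ])) knob (35, array([ 0.4277, -0.0258]), np.float64(0.0078), array([ 0.4275, -0.0253,  0.0649]))
```

```bash
python3 - <<'E'
from h import *
import pickle
from scipy.optimize import least_squares
C={n:pickle.load(open(n+".pkl","rb")) for n in ["scene","top"]}
for n,c in C.items():
    P=cloud(c).reshape(-1,3); col=c["color"].reshape(-1,3)
    m=(P[:,2]>.296)&(P[:,2]<.314)
    h=P[m&(P[:,0]>.6)&(P[:,0]<.72)&(P[:,1]>-.14)&(P[:,1]<.26)]
    ys=np.arange(-.13,.26,.03);e=[(y,np.percentile(h[abs(h[:,1]-y)<.015][:,0],3)) for y in ys if (abs(h[:,1]-y)<.015).sum()>5]
    e=np.array(e); print(n,"roof front",np.polyfit(e[:,0],e[:,1],1), e[:,1].round(3))
    w=P[(P[:,2]>.28)&(P[:,2]<.312)&(P[:,0]>.5)&(P[:,0]<.82)]
    for s in (w[(w[:,1]<-.12)&(w[:,1]>-.2)],w[(w[:,1]>.24)&(w[:,1]<.33)]):
        if len(s)>20: print(" wall y fit vs x",np.polyfit(s[:,0],s[:,1],1),s.min(0).round(3),s.max(0).round(3),len(s))
    b=P[(P[:,0]>.5)&(P[:,0]<.85)&(P[:,2]>.29)&(P[:,2]<.315)]
    r=cv2.minAreaRect((b[:,:2]*1000).astype(np.float32)); print(" rect",r)
    for z0,z1 in ((.085,.104),(.094,.106)):
        p=P[(P[:,2]>z0)&(P[:,2]<z1)&(P[:,0]>.6)&(P[:,0]<.76)&(P[:,1]>-.13)&(P[:,1]<.05)]
        f=least_squares(lambda s:np.hypot(p[:,0]-s[0],p[:,1]-s[1])-.0515,[.68,-.04],loss="soft_l1",f_scale=.003)
        print(" pot",len(p),f.x.round(4),p.min(0).round(3),p.max(0).round(3),np.median(abs(f.fun)).round(4))
    p=P[(P[:,2]>.1)&(P[:,2]<.235)&(P[:,0]>.47)&(P[:,0]<.54)&(P[:,1]>-.06)&(P[:,1]<.06)]
    print(" handle",len(p),p.min(0),p.max(0),np.median(p,0))
    p=P[(P[:,2]>.2)&(P[:,2]<.24)&(P[:,0]>.53)&(P[:,0]<.57)&(P[:,1]>-.2)&(P[:,1]<.26)]
    if len(p)>20: print(" door top",len(p),p.min(0),p.max(0),np.polyfit(p[:,1],p[:,0],1))
E
```

```text
scene roof front [-0.02924464  0.65226819] [0.656 0.655 0.654 0.653 0.653 0.652 0.651 0.651 0.65  0.649 0.646 0.645
 0.645 0.645]
 wall y fit vs x [ 0.10719448 -0.21950699] [ 0.565 -0.17   0.28 ] [ 0.792 -0.12   0.312] 581
 wall y fit vs x [-0.04934939  0.30265402] [0.553 0.24  0.28 ] [0.783 0.292 0.312] 1047
 rect ((673.9144287109375, 61.6199951171875), (229.6011505126953, 455.65948486328125), 1.5311789512634277)
 pot 219 [ 0.6782 -0.0423] [ 0.624 -0.096  0.085] [0.733 0.012 0.104] 0.0013
 pot 138 [ 0.6784 -0.0426] [ 0.626 -0.096  0.094] [0.733 0.012 0.104] 0.0016
 handle 133 [0.49645134 0.00582219 0.10032544] [0.53956184 0.02095819 0.21388484] [0.50525886 0.01651658 0.20175255]
 door top 807 [ 0.53116854 -0.16973184  0.20004474] [0.56985686 0.25982119 0.2399375 ] [0.0359148  0.55274856]
top roof front [-0.02956736  0.6543372 ] [0.656 0.657 0.657 0.656 0.656 0.655 0.654 0.651 0.65  0.65  0.649 0.648
 0.648 0.647]
 wall y fit vs x [ 0.08558475 -0.2043121 ] [ 0.568 -0.169  0.281] [ 0.794 -0.12   0.312] 1164
 wall y fit vs x [-0.05746296  0.30668938] [0.557 0.24  0.28 ] [0.784 0.295 0.312] 1290
 rect ((675.759033203125, 62.314056396484375), (227.07412719726562, 459.6217041015625), 1.4320839643478394)
 pot 133 [ 0.6812 -0.0438] [ 0.628 -0.097  0.085] [0.69  0.009 0.104] 0.0014
 pot 99 [ 0.6814 -0.0439] [ 0.627 -0.097  0.094] [0.689 0.009 0.104] 0.0012
 handle 81 [0.49944306 0.0064544  0.12347258] [0.53987545 0.01722283 0.21348084] [0.51941876 0.01182774 0.20926848]
 door top 675 [ 0.53198793 -0.16987395  0.2006772 ] [0.56999637 0.25920032 0.23929603] [0.04053509 0.55459181]
```

```bash
python3 - <<'E'
from h import *
import pickle
C={n:pickle.load(open(n+".pkl","rb")) for n in ["scene","top"]}
s=bot.read_state(); t=np.array(s["tool_pos"]); R=cv2.Rodrigues(np.array(s["tcp_rot"]))[0]
print(t,R.round(3).tolist())
for n,c in C.items():
    P=cloud(c).reshape(-1,3); L=(P-t)@R; L=L[(np.hypot(L[:,0],L[:,1])<.16)&(c["depth"].ravel()>0)]
    for z in np.arange(-.2,.18,.02):
        q=L[(L[:,2]>=z)&(L[:,2]<z+.02)]
        if len(q)>3: print(n,"above TCP %.2f..%.2f"%(-z-.02,-z),len(q),"x",np.percentile(q[:,0],[2,98]).round(3),"y",np.percentile(q[:,1],[2,98]).round(3),"r",np.percentile(np.hypot(q[:,0],q[:,1]),[5,50,95]).round(3))
c=bot.read_camera("wrist");save(c,"wrist0",1.2)
r=cv2.Rodrigues(np.array(c["rotation"],float))[0]
print("wristcam in tool",R.T@(np.array(c["eye"])-t),(R.T@r).round(2).tolist())
x,y=(530,60);cr=C["scene"]["color"][0:150,410:560][...,::-1];cv2.imwrite("pics/arm.png",cv2.resize(cr,None,fx=4,fy=4))
E
```

```text
[ 0.29091413 -0.60875403  0.40347669] [[0.902, 0.431, -0.001], [0.431, -0.902, 0.002], [0.0, -0.002, -1.0]]
scene above TCP 0.18..0.20 256 x [-0.048  0.066] y [-0.069  0.02 ] r [0.035 0.061 0.081]
scene above TCP 0.16..0.18 80 x [0.041 0.066] y [-0.046  0.018] r [0.061 0.066 0.069]
scene above TCP 0.14..0.16 51 x [0.032 0.064] y [-0.042  0.001] r [0.048 0.06  0.066]
scene above TCP 0.12..0.14 50 x [0.019 0.034] y [-0.033 -0.006] r [0.031 0.035 0.04 ]
scene above TCP 0.10..0.12 79 x [0.01  0.033] y [-0.036  0.006] r [0.03  0.033 0.037]
scene above TCP 0.08..0.10 120 x [-0.002  0.035] y [-0.039  0.027] r [0.031 0.035 0.041]
scene above TCP 0.06..0.08 155 x [-0.027  0.034] y [-0.039  0.014] r [0.033 0.036 0.04 ]
scene above TCP 0.04..0.06 139 x [-0.03   0.034] y [-0.04 -0.  ] r [0.033 0.037 0.041]
scene above TCP 0.02..0.04 156 x [-0.036  0.036] y [-0.04   0.008] r [0.033 0.037 0.042]
scene above TCP 0.00..0.02 120 x [-0.034  0.033] y [-0.039  0.007] r [0.029 0.034 0.04 ]
scene above TCP -0.02..0.00 128 x [-0.029  0.034] y [-0.04   0.002] r [0.032 0.036 0.04 ]
scene above TCP -0.04..-0.
[... 1237 characters left out ...]
x [-0.018  0.038] y [-0.039  0.013] r [0.036 0.037 0.04 ]
top above TCP -0.06..-0.04 137 x [-0.011  0.036] y [-0.069  0.064] r [0.037 0.054 0.068]
top above TCP -0.08..-0.06 168 x [-0.01   0.019] y [-0.072  0.065] r [0.024 0.055 0.071]
top above TCP -0.10..-0.08 146 x [-0.009  0.018] y [-0.074  0.068] r [0.031 0.046 0.073]
top above TCP -0.12..-0.10 126 x [-0.01   0.016] y [-0.075  0.068] r [0.043 0.061 0.075]
top above TCP -0.14..-0.12 36 x [0.003 0.013] y [-0.058  0.059] r [0.042 0.048 0.058]
top above TCP -0.16..-0.14 32 x [-0.003  0.011] y [-0.056  0.047] r [0.041 0.045 0.055]
wristcam in tool [ 0.07226933 -0.00106647  0.02977636] [[0.0, 0.96, 0.29], [1.0, -0.0, 0.0], [0.0, 0.29, -0.96]]
```

View pics/arm.png

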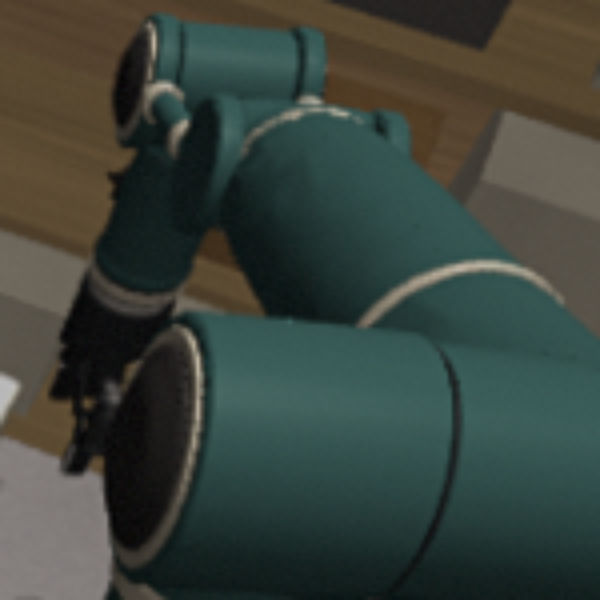

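{"fn": "drive_tool", "kwargs": {"claw": [85, 85, 85, 85, 85, 85, 85, 85], "slide": [[0, 0, 1], [0, 0, 1], [0, 0, 1], [0, 0, 1], [0, 0, 1], [0, 0, 1], [0, 0, 1], [0, 0, 1]], "yaw": [0, 0, 0, 0, 0, 0, 0, 0]}}

```text
time: 0.82
tool_pos: [0.2908, -0.6085, 0.7398]
tcp_rot: [-3.064, -0.694, 0.0]
wrist_force: [1.1, -0.6, 0.9]
width: 0.997
grip_force: 0.0
```

{"fn": "drive_tool", "kwargs": {"claw": [85, 85, 85, 85, 85, 85, 85, 85], "slide": [[0, 0, 1], [0, 0, 1], [0, 0, 1], [0, 0, 1], [0, 0, 1], [0, 0, 1], [0, 0, 1], [0, 0, 1]], "yaw": [0, 0, 0, 0, 0, 0, 0, 0]}}

```text
time: 1.48
tool_pos: [0.2594, -0.5426, 0.9595]
tcp_rot: [3.042, 0.69, 0.008]
wrist_force: [-1.2, 1.4, 0.7]
width: 0.991
grip_force: 0.0
```

{"fn": "drive_tool", "kwargs": {"claw": [85, 85, 85, 85, 85, 85, 85, 85], "slide": [[0, 0, 1], [0, 0, 1], [0, 0, 1], [0, 0, 1], [0, 0, 1], [0, 0, 1], [0, 0, 1], [0, 0, 1]], "yaw": [0, 0, 0, 0, 0, 0, 0, 0]}}

```text
time: 2.15
tool_pos: [0.2083, -0.4358, 1.0303]
tcp_rot: [3.029, 0.686, 0.013]
wrist_force: [0.4, 0.4, 0.7]
width: 0.995
grip_force: 0.0
```

```bash
python3 - <<'E'
from h import *
s=bot.read_state();print(s["q"],cv2.Rodrigues(np.array(s["tcp_rot"]))[0].round(3).tolist(),s["tool_pos"])
E
```

```text
[-1.17728386  0.29839038  0.31142014  0.00315     2.49478923 -0.04971628] [[0.902, 0.431, 0.016], [0.431, -0.902, -0.033], [-0.0, 0.037, -0.999]] [ 0.20826449 -0.43583823  1.03033911]
```

{"fn": "drive_tool", "kwargs": {"claw": [85, 85, 85, 85, 85, 85, 85, 85], "slide": [[0, 0, -0.5], [0, 0, -0.5], [0, 0, -0.5], [0, 0, -0.5], [0, 0, -0.5], [0, 0, -0.5], [0, 0, -0.5], [0, 0, -0.5]], "yaw": [0, 0, 0, 0, 0, 0, 0, 0]}}

```text
time: 2.82
tool_pos: [0.2092, -0.4379, 0.7697]
tcp_rot: [3.046, 0.69, 0.008]
wrist_force: [0.6, -0.9, -1.2]
width: 0.993
grip_force: 0.0
```

```bash
python3 - <<'E'
from h import *
s=bot.read_state();print(s["q"],cv2.Rodrigues(np.array(s["tcp_rot"]))[0].round(3).tolist(),s["tool_pos"])
E
```

```text
[-1.17721446 -0.10659676  1.34561241  0.00198824  1.88320844 -0.05154149] [[0.902, 0.431, 0.009], [0.431, -0.902, -0.017], [0.001, 0.019, -1.0]] [ 0.2091746  -0.43794553  0.7697299 ]
```

{"fn": "drive_tool", "kwargs": {"claw": [85, 85, 85, 85, 85, 85, 85, 85], "slide": [[0.38, -0.92, 0], [0.38, -0.92, 0], [0.38, -0.92, 0], [0.38, -0.92, 0], [0.38, -0.92, 0], [0.38, -0.92, 0], [0.38, -0.92, 0], [0.38, -0.92, 0]], "yaw": [0, 0, 0, 0, 0, 0, 0, 0]}}

```text
time: 3.48
tool_pos: [0.3325, -0.7371, 0.7774]
tcp_rot: [3.023, 0.685, 0.014]
wrist_force: [1.4, -0.9, 1.7]
width: 0.991
grip_force: 0.0
```

{"fn": "drive_tool", "kwargs": {"claw": [85, 85, 85, 85, 85, 85, 85, 85], "slide": [[0.38, -0.92, 0], [0.38, -0.92, 0], [0.38, -0.92, 0], [0.38, -0.92, 0], [0.38, -0.92, 0], [0.38, -0.92, 0], [0.38, -0.92, 0], [0.38, -0.92, 0]], "yaw": [0, 0, 0, 0, 0, 0, 0, 0]}}

```text
time: 4.15
tool_pos: [0.3633, -0.8233, 0.667]
tcp_rot: [2.996, 0.679, 0.022]
wrist_force: [0.2, 0.3, 0.1]
width: 0.995
grip_force: 0.0
```

```bash
cat > st.py <<'E'
from h import *
s=bot.read_state();R=cv2.Rodrigues(np.array(s["tcp_rot"]))[0];t=np.array(s["tool_pos"])
print("t",s["time"],"q",np.round(s["q"],3),"\nz",R[:,2].round(3),"tilt",np.degrees(np.arccos(-R[2,2])).round(2),"y",R[:,1].round(3),"tcp",t.round(4),"grasp",(t+.155*R[:,2]).round(4),"F",np.round(s["wrist_force"],1),"w",round(s["width"]*85.4,1),s["grip_force"])
E
python3 st.py
```

```text
t 4.15 q [-1.184  0.82   0.311  0.003  1.94  -0.057] 
z [ 0.029 -0.064 -0.998] tilt 4.05 y [ 0.43  -0.9    0.071] tcp [ 0.3633 -0.8233  0.667 ] grasp [ 0.3678 -0.8333  0.5124] F [0.2 0.3 0.1] w 85.0 0.0
```

{"fn": "drive_tool", "kwargs": {"claw": [85, 85, 85, 85, 85, 85, 85, 85], "slide": [[0.38, -0.92, 0.5], [0.38, -0.92, 0.5], [0.38, -0.92, 0.5], [0.38, -0.92, 0.5], [0.38, -0.92, 0.5], [0.38, -0.92, 0.5], [0.38, -0.92, 0.5], [0.38, -0.92, 0.5]], "yaw": [0, 0, 0, 0, 0, 0, 0, 0]}}

```text
time: 4.82
tool_pos: [0.3639, -0.8365, 0.6564]
tcp_rot: [2.968, 0.673, 0.031]
wrist_force: [0.6, 0.0, -0.3]
width: 0.99
grip_force: 0.0
```

{"fn": "drive_tool", "kwargs": {"claw": [85, 85, 85, 85, 85, 85, 85, 85], "slide": [[0.38, -0.92, 0.5], [0.38, -0.92, 0.5], [0.38, -0.92, 0.5], [0.38, -0.92, 0.5], [0.38, -0.92, 0.5], [0.38, -0.92, 0.5], [0.38, -0.92, 0.5], [0.38, -0.92, 0.5]], "yaw": [0, 0, 0, 0, 0, 0, 0, 0]}}

```text
time: 5.48
tool_pos: [0.3651, -0.8485, 0.6469]
tcp_rot: [2.94, 0.666, 0.039]
wrist_force: [0.8, 0.1, 0.4]
width: 0.995
grip_force: 0.0
```

```bash
python3 st.py
```

```text
t 5.4833 q [-1.192  0.843  0.312  0.006  1.857 -0.065] 
z [ 0.053 -0.118 -0.992] tilt 7.41 y [ 0.428 -0.895  0.129] tcp [ 0.3651 -0.8485  0.6469] grasp [ 0.3733 -0.8667  0.4932] F [0.8 0.1 0.4] w 85.0 0.0
```

{"fn": "drive_tool", "kwargs": {"claw": [85, 85, 85, 85, 85, 85, 85, 85], "slide": [[0.38, -0.92, 0.3], [0.38, -0.92, 0.3], [0.38, -0.92, 0.3], [0.38, -0.92, 0.3], [0.38, -0.92, 0.3], [0.38, -0.92, 0.3], [0.38, -0.92, 0.3], [0.38, -0.92, 0.3]], "yaw": [-0.72, -0.72, -0.72, -0.72, -0.72, -0.72, -0.72, -0.72]}}

```text
time: 6.15
tool_pos: [0.3783, -0.893, 0.6119]
tcp_rot: [2.739, -0.776, 0.067]
wrist_force: [0.3, -0.4, -0.4]
width: 0.993
grip_force: 0.0
```

```bash
python3 st.py
```

```text
t 6.15 q [-1.17   0.888  0.312 -0.147  1.68   0.918] 
z [-0.035 -0.291 -0.956] tilt 17.04 y [-0.52  -0.812  0.266] tcp [ 0.3783 -0.893   0.6119] grasp [ 0.3729 -0.9381  0.4637] F [ 0.3 -0.4 -0.4] w 84.8 0.0
```

{"fn": "drive_tool", "kwargs": {"claw": [85, 85, 85, 85, 85, 85, 85, 85], "slide": [[0, 0, 0], [0, 0, 0], [0, 0, 0], [0, 0, 0], [0, 0, 0], [0, 0, 0], [0, 0, 0], [0, 0, 0]], "yaw": [-0.4, -0.4, -0.4, -0.4, -0.4, -0.4, -0.4, -0.4]}}

```text
time: 6.82
tool_pos: [0.3675, -0.8695, 0.5998]
tcp_rot: [2.038, -1.965, -0.078]
wrist_force: [0.0, -0.1, -0.4]
width: 0.998
grip_force: 0.0
```

```bash
cat >> st.py <<'E'
h=R[:2,1]/np.linalg.norm(R[:2,1]);ps=np.degrees(np.arctan2(h[1],h[0]));p=np.array([-h[1],h[0]])
print("psi",ps.round(1),"A",np.degrees(s["q"][0]).round(1),"tilt_y",np.degrees(np.arcsin(R[:2,2]@h)).round(2),"tilt_perp",np.degrees(np.arcsin(R[:2,2]@p)).round(2))
E
python3 st.py
```

```text
t 6.8167 q [-1.141  0.902  0.312 -0.321  1.849  1.863] 
z [-0.25  -0.182 -0.951] tilt 18.03 y [-0.966 -0.012  0.257] tcp [ 0.3675 -0.8695  0.5998] grasp [ 0.3287 -0.8977  0.4524] F [ 0.  -0.1 -0.4] w 85.2 0.0
psi -179.3 A -65.4 tilt_y 14.62 tilt_perp 10.31
```

{"fn": "drive_tool", "kwargs": {"claw": [85, 85, 85, 85, 85, 85, 85, 85], "slide": [[0.4, -0.9, 0.3], [0.4, -0.9, 0.3], [0.4, -0.9, 0.3], [0.4, -0.9, 0.3], [0.4, -0.9, 0.3], [0.4, -0.9, 0.3], [0.4, -0.9, 0.3], [0.4, -0.9, 0.3]], "yaw": [-0.1, -0.1, -0.1, -0.1, -0.1, -0.1, -0.1, -0.1]}}

```text
time: 7.48
tool_pos: [0.3665, -0.8773, 0.5661]
tcp_rot: [1.718, -2.25, -0.104]
wrist_force: [0.7, 0.1, -0.2]
width: 0.994
grip_force: 0.0
```

{"fn": "drive_tool", "kwargs": {"claw": [85, 85, 85, 85, 85, 85, 85, 85], "slide": [[0.4, -0.9, 0.3], [0.4, -0.9, 0.3], [0.4, -0.9, 0.3], [0.4, -0.9, 0.3], [0.4, -0.9, 0.3], [0.4, -0.9, 0.3], [0.4, -0.9, 0.3], [0.4, -0.9, 0.3]], "yaw": [0, 0, 0, 0, 0, 0, 0, 0]}}

```text
time: 8.15
tool_pos: [0.3703, -0.8942, 0.5423]
tcp_rot: [1.718, -2.239, -0.064]
wrist_force: [0.9, -0.2, -0.4]
width: 1.001
grip_force: 0.0
```

```bash
python3 st.py
```

```text
t 8.15 q [-1.147  0.963  0.312 -0.331  1.822  2.166] 
z [-0.275 -0.156 -0.949] tilt 18.44 y [-0.934  0.277  0.226] tcp [ 0.3703 -0.8942  0.5423] grasp [ 0.3276 -0.9184  0.3953] F [ 0.9 -0.2 -0.4] w 85.5 0.0
psi 163.5 A -65.7 tilt_y 12.7 tilt_perp 13.15
```

{"fn": "drive_tool", "kwargs": {"claw": [85, 85, 85, 85, 85, 85, 85, 85], "slide": [[0.4, -0.9, 0.8], [0.4, -0.9, 0.8], [0.4, -0.9, 0.8], [0.4, -0.9, 0.8], [0.4, -0.9, 0.8], [0.4, -0.9, 0.8], [0.4, -0.9, 0.8], [0.4, -0.9, 0.8]], "yaw": [0.18, 0.18, 0.18, 0.18, 0, 0, 0, 0]}}

```text
time: 8.82
tool_pos: [0.361, -0.8805, 0.6048]
tcp_rot: [1.769, -2.161, 0.037]
wrist_force: [0.0, -0.4, 0.7]
width: 0.991
grip_force: 0.0
```

```bash
python3 st.py
```

```text
t 8.8167 q [-1.149  0.899  0.311 -0.338  1.797  2.093] 
z [-0.248 -0.237 -0.939] tilt 20.06 y [-0.955  0.222  0.197] tcp [ 0.361  -0.8805  0.6048] grasp [ 0.3225 -0.9172  0.4592] F [ 0.  -0.4  0.7] w 84.6 0.0
psi 166.9 A -65.8 tilt_y 10.86 tilt_perp 16.66
```

{"fn": "drive_tool", "kwargs": {"claw": [85, 85, 85, 85, 85, 85, 85, 85], "slide": [[0.4, -0.9, 0.8], [0.4, -0.9, 0.8], [0.4, -0.9, 0.8], [0.4, -0.9, 0.8], [0.4, -0.9, 0.8], [0.4, -0.9, 0.8], [0.4, -0.9, 0.8], [0.4, -0.9, 0.8]], "yaw": [-0.1, -0.1, -0.1, 0, 0, -0.06, -0.06, -0.06]}}

```text
time: 9.48
tool_pos: [0.3464, -0.8548, 0.6458]
tcp_rot: [1.564, -2.301, 0.029]
wrist_force: [1.1, 0.2, -0.7]
width: 0.997
grip_force: 0.0
```

{"fn": "drive_tool", "kwargs": {"claw": [85, 85, 85, 85, 85, 85, 85, 85], "slide": [[0.4, -0.9, 0.6], [0.4, -0.9, 0.6], [0.4, -0.9, 0.6], [0.4, -0.9, 0.6], [0.4, -0.9, 0.6], [0.4, -0.9, 0.6], [0.4, -0.9, 0.6], [0.4, -0.9, 0.6]], "yaw": [0.15, 0.15, 0.15, 0.15, 0, 0, 0, 0]}}

```text
time: 10.15
tool_pos: [0.3467, -0.8605, 0.6556]
tcp_rot: [1.585, -2.261, 0.103]
wrist_force: [0.4, 0.0, -0.5]
width: 0.994
grip_force: 0.0
```

```bash
python3 st.py
```

```text
t 10.15 q [-1.149  0.846  0.312 -0.368  1.816  2.22 ] 
z [-0.261 -0.271 -0.926] tilt 22.11 y [-0.919  0.363  0.153] tcp [ 0.3467 -0.8605  0.6556] grasp [ 0.3062 -0.9025  0.512 ] F [ 0.4  0.  -0.5] w 84.9 0.0
psi 158.5 A -65.8 tilt_y 8.24 tilt_perp 20.36
```

{"fn": "drive_tool", "kwargs": {"claw": [85, 85, 85, 85, 85, 85, 85, 85], "slide": [[0.4, -0.9, 0.3], [0.4, -0.9, 0.3], [0.4, -0.9, 0.3], [0.4, -0.9, 0.3], [0.4, -0.9, 0.3], [0.4, -0.9, 0.3], [0.4, -0.9, 0.3], [0.4, -0.9, 0.3]], "yaw": [0.12, 0.12, 0.12, 0.12, -0.03, -0.03, -0.03, -0.03]}}

```text
time: 10.82
tool_pos: [0.3573, -0.8902, 0.6118]
tcp_rot: [1.499, -2.293, 0.152]
wrist_force: [0.1, 0.7, 0.0]
width: 0.997
grip_force: 0.0
```

{"fn": "drive_tool", "kwargs": {"claw": [85, 85, 85, 85, 85, 85, 85, 85], "slide": [[0.4, -0.9, 0.5], [0.4, -0.9, 0.5], [0.4, -0.9, 0.5], [0.4, -0.9, 0.5], [0.4, -0.9, 0.5], [0.4, -0.9, 0.5], [0.4, -0.9, 0.5], [0.4, -0.9, 0.5]], "yaw": [0.12, 0.12, 0.12, 0.12, 0, 0, 0, 0]}}

```text
time: 11.48
tool_pos: [0.3581, -0.8978, 0.6108]
tcp_rot: [1.496, -2.278, 0.198]
wrist_force: [0.0, -0.9, -0.4]
width: 0.99
grip_force: 0.0
```

```bash
python3 st.py
```

```text
t 11.4833 q [-1.15   0.898  0.312 -0.382  1.704  2.305] 
z [-0.256 -0.334 -0.907] tilt 24.86 y [-0.904  0.415  0.102] tcp [ 0.3581 -0.8978  0.6108] grasp [ 0.3185 -0.9495  0.4702] F [ 0.  -0.9 -0.4] w 84.5 0.0
psi 155.3 A -65.9 tilt_y 5.34 tilt_perp 24.2
```

{"fn": "drive_tool", "kwargs": {"claw": [85, 85, 85, 85, 85, 85, 85, 85], "slide": [[0.4, -0.9, 0.5], [0.4, -0.9, 0.5], [0.4, -0.9, 0.5], [0.4, -0.9, 0.5], [0.4, -0.9, 0.5], [0.4, -0.9, 0.5], [0.4, -0.9, 0.5], [0.4, -0.9, 0.5]], "yaw": [0.1, 0.1, 0.1, 0.1, -0.02, -0.02, -0.02, -0.02]}}

```text
time: 12.15
tool_pos: [0.3576, -0.9027, 0.6083]
tcp_rot: [1.422, -2.305, 0.227]
wrist_force: [-0.3, -0.7, -0.4]
width: 0.999
grip_force: 0.0
```

{"fn": "drive_tool", "kwargs": {"claw": [85, 85, 85, 85, 85, 85, 85, 85], "slide": [[0.4, -0.9, 0.5], [0.4, -0.9, 0.5], [0.4, -0.9, 0.5], [0.4, -0.9, 0.5], [0.4, -0.9, 0.5], [0.4, -0.9, 0.5], [0.4, -0.9, 0.5], [0.4, -0.9, 0.5]], "yaw": [0.1, 0.1, 0.1, 0.1, -0.01, -0.01, -0.01, -0.01]}}

```text
time: 12.82
tool_pos: [0.3576, -0.9088, 0.6065]
tcp_rot: [1.39, -2.308, 0.262]
wrist_force: [0.4, -0.5, 0.4]
width: 0.994
grip_force: 0.0
```

```bash
python3 st.py
```

```text
t 12.8167 q [-1.151  0.906  0.313 -0.406  1.658  2.387] 
z [-0.264 -0.373 -0.889] tilt 27.23 y [-0.875  0.48   0.059] tcp [ 0.3576 -0.9088  0.6065] grasp [ 0.3166 -0.9666  0.4687] F [ 0.4 -0.5  0.4] w 84.9 0.0
psi 151.3 A -66.0 tilt_y 3.0 tilt_perp 27.03
```

{"fn": "drive_tool", "kwargs": {"claw": [85, 85, 85, 85, 85, 85, 85, 85], "slide": [[0.4, -0.9, 0.5], [0.4, -0.9, 0.5], [0.4, -0.9, 0.5], [0.4, -0.9, 0.5], [0.4, -0.9, 0.5], [0.4, -0.9, 0.5], [0.4, -0.9, 0.5], [0.4, -0.9, 0.5]], "yaw": [0.1, 0.1, 0.1, 0.1, 0, 0, 0, 0]}}

```text
time: 13.48
tool_pos: [0.3583, -0.9162, 0.6059]
tcp_rot: [1.394, -2.291, 0.305]
wrist_force: [0.4, -0.3, -0.8]
width: 0.999
grip_force: 0.0
```

```bash
python3 st.py; cat > fk.py <<'E'
import numpy as np
from scipy.optimize import least_squares
from scipy.spatial.transform import Rotation as Ro
X=[((.264,1.604,1.274),(.6747,.4035)),((.29839,.31142,2.49479),(.4831,1.0303)),((-.1066,1.34561,1.8832),(.4853,.7697)),((.82,.311,1.94),(.8999,.667))]
def pl(p,q):
    r0,L1,L2,d,h,o=p; a,b,c=q[0],q[0]+q[1],sum(q)
    return np.array([r0+L1*np.sin(a)+L2*np.sin(b)+o*np.cos(b)+d*np.sin(c),h+L1*np.cos(a)+L2*np.cos(b)-o*np.sin(b)+d*np.cos(c)])
f=least_squares(lambda p:np.r_[np.concatenate([pl(p,q)-y for q,y in X]),1e-3*p[0],1e-3*p[5]],[0,.5,.4,.2,.3,0])
p=f.x
if __name__=="__main__":
    print(p.round(4),f.fun.round(4))
    def chk(n,g,zt):
        zt=np.array(zt)/np.linalg.norm(zt); w=np.array(g)-(.155+p[3])*zt
        r=np.hypot(w[0],w[1])-p[0]; D=np.hypot(r,w[2]-p[4])
        L2=np.hypot(p[2],p[5]); 
        lo,hi=[np.hypot(p[1]+L2*np.cos(t),L2*np.sin(t)) for t in (2.57,.311)]
        print(n,"wrist",w.round(3),"D",D.round(3),"range",lo.round(3),hi.round(3))
    z=(.46,.014,-.888)
    chk("lid",(.422,-.236,.045),z);chk("lid hi",(.422,-.236,.16),z);chk("pre",(.42,.012,.185),z);chk("handle",(.505,.012,.185),z);chk("place",(.68,-.043,.135),z)
    for az in (-90,-60,-30): 
        a=np.radians(az);chk("lid az%d"%az,(.422,-.236,.045),(.46*np.cos(a),.46*np.sin(a),-.888))
E
python3 fk.py
```

```text
t 13.4833 q [-1.153  0.908  0.313 -0.406  1.621  2.383] 
z [-0.252 -0.404 -0.879] tilt 28.44 y [-0.883  0.468  0.038] tcp [ 0.3583 -0.9162  0.6059] grasp [ 0.3192 -0.9788  0.4696] F [ 0.4 -0.3 -0.8] w 85.3 0.0
psi 152.1 A -66.1 tilt_y 1.93 tilt_perp 28.36
[-2.000e-04  5.115e-01  5.669e-01  1.758e-01  2.537e-01  1.900e-03] [-0.      0.0003 -0.0002  0.0002  0.0001 -0.0004  0.0001 -0.0001 -0.
  0.    ]
lid wrist [ 0.27  -0.241  0.339] D 0.372 range 0.309 1.065
lid hi wrist [ 0.27  -0.241  0.454] D 0.413 range 0.309 1.065
pre wrist [0.268 0.007 0.479] D 0.35 range 0.309 1.065
handle wrist [0.353 0.007 0.479] D 0.419 range 0.309 1.065
place wrist [ 0.528 -0.048  0.429] D 0.558 range 0.309 1.065
lid az-90 wrist [ 0.422 -0.084  0.339] D 0.439 range 0.309 1.065
lid az-60 wrist [ 0.346 -0.104  0.339] D 0.371 range 0.309 1.065
lid az-30 wrist [ 0.29  -0.16   0.339] D 0.342 range 0.309 1.065
```

{"fn": "drive_tool", "kwargs": {"claw": [85, 85, 85, 85, 85, 85, 85, 85], "slide": [[0, 0.66, 0], [0, 0.66, 0], [0, 0.66, 0], [0, 0.66, 0], [0, 0.66, 0], [0, 0.66, 0], [0, 0.66, 0], [0, 0.66, 0]], "yaw": [0.3, 0.3, 0.3, 0.3, 0.3, 0.3, 0.3, 0.3]}}

```text
time: 14.15
tool_pos: [0.3575, -0.6137, 0.6081]
tcp_rot: [2.359, -1.485, 0.572]
wrist_force: [1.2, -0.0, -0.1]
width: 0.999
grip_force: 0.0
```

{"fn": "drive_tool", "kwargs": {"claw": [85, 85, 85, 85, 85, 85, 85, 85], "slide": [[0, 0.66, 0], [0, 0.66, 0], [0, 0.66, 0], [0, 0.66, 0], [0, 0.66, 0], [0, 0.66, 0], [0, 0.66, 0], [0, 0.66, 0]], "yaw": [0.3, 0.3, 0.3, 0.3, 0.3, 0.3, 0.3, 0.3]}}

```text
time: 14.82
tool_pos: [0.3571, -0.2841, 0.6081]
tcp_rot: [2.954, -0.27, 0.746]
wrist_force: [-0.4, -0.1, -0.2]
width: 0.992
grip_force: 0.0
```

```bash
python3 st.py
```

```text
t 14.8167 q [-0.826 -0.369  1.881  0.278  1.211  0.885] 
z [ 0.463 -0.123 -0.878] tilt 28.63 y [-0.19  -0.981  0.037] tcp [ 0.3571 -0.2841  0.6081] grasp [ 0.4289 -0.3031  0.472 ] F [-0.4 -0.1 -0.2] w 84.7 0.0
psi -101.0 A -47.3 tilt_y 1.85 tilt_perp 28.56
```

{"fn": "drive_tool", "kwargs": {"claw": [85, 85, 85, 85, 85, 85, 85, 85], "slide": [[-0.02, 0.5, -0.47], [-0.02, 0.5, -0.47], [-0.02, 0.5, -0.47], [-0.02, 0.5, -0.47], [-0.02, 0.5, -0.47], [-0.02, 0.5, -0.47], [-0.02, 0.5, -0.47], [-0.02, 0.5, -0.47]], "yaw": [0.07, 0.07, 0.07, 0.07, 0.07, 0.07, 0.07, 0.07]}}

```text
time: 15.48
tool_pos: [0.3474, -0.0424, 0.3788]
tcp_rot: [3.014, 0.048, 0.77]
wrist_force: [1.4, -0.5, -0.1]
width: 0.999
grip_force: 0.0
```

{"fn": "drive_tool", "kwargs": {"claw": [85, 85, 85, 85, 85], "slide": [[0, 0.1, -0.094], [0, 0.1, -0.094], [0, 0.1, -0.094], [0, 0.1, -0.094], [0, 0.1, -0.094]], "yaw": [0, 0, 0, 0, 0]}}

```text
time: 15.9
tool_pos: [0.3488, 0.0062, 0.334]
tcp_rot: [3.015, 0.05, 0.77]
wrist_force: [0.4, 0.9, 0.3]
width: 0.998
grip_force: 0.0
```

```bash
python3 st.py; python3 - <<'E'
from h import *
c=bot.read_camera("wrist");save(c,"w1",1.0)
P=cloud(c).reshape(-1,3)
p=P[(P[:,2]>.14)&(P[:,2]<.205)&(P[:,0]>.47)&(P[:,0]<.525)&(P[:,1]>-.05)&(P[:,1]<.08)]
print(len(p),p.min(0) if len(p) else 0,p.max(0) if len(p) else 0,np.median(p,0))
E
```

```text
t 15.9 q [-0.057 -0.542  2.478  0.01   0.705  1.474] 
z [ 0.48  -0.021 -0.877] tilt 28.7 y [ 0.024 -0.999  0.037] tcp [0.3488 0.0062 0.334 ] grasp [0.4231 0.003  0.198 ] F [0.4 0.9 0.3] w 85.3 0.0
psi -88.6 A -3.3 tilt_y 1.85 tilt_perp 28.63
1179 [0.49712168 0.00555345 0.1401061 ] [0.50450512 0.01945454 0.20497141] [0.49883335 0.01233914 0.18025848]
```

View pics/w1.png

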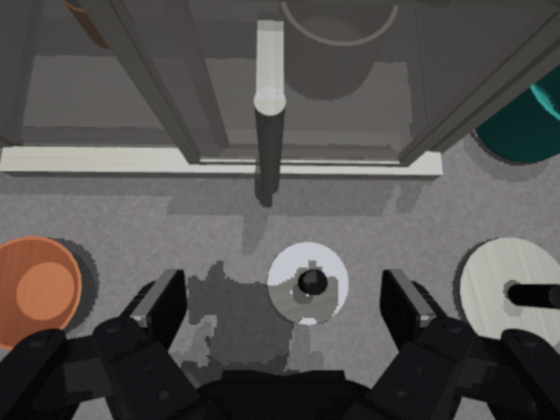

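{"fn": "drive_tool", "kwargs": {"claw": [85, 85, 85, 85, 50, 8, 8, 8], "slide": [[0.08, 0.019, -0.01], [0.162, 0.019, -0.01], [0.162, 0.019, -0.01], [0.162, 0.019, -0.01], [0.162, 0.019, -0.01], [0.162, 0.019, -0.01], [0.162, 0.019, -0.01], [0.162, 0.019, -0.01]], "yaw": [0, 0, 0, 0, 0, 0, 0, 0], "newtons": 40}}

```text
time: 16.62
tool_pos: [0.4285, 0.0156, 0.3283]
tcp_rot: [3.015, 0.048, 0.769]
wrist_force: [-0.3, 0.5, -0.9]
width: 0.45
grip_force: 0.0
```

```bash
python3 st.py
```

```text
t 16.6167 q [-0.016 -0.318  2.357 -0.023  0.602  1.538] 
z [ 0.479 -0.021 -0.877] tilt 28.66 y [ 0.022 -0.999  0.036] tcp [0.4285 0.0156 0.3283] grasp [0.5028 0.0123 0.1923] F [-0.3  0.5 -0.9] w 38.4 0.0
psi -88.7 A -0.9 tilt_y 1.81 tilt_perp 28.6
```

{"fn": "drive_tool", "kwargs": {"claw": [8, 8, 8, 8], "slide": [[0, 0, 0], [0, 0, 0], [0, 0, 0], [0, 0, 0]], "yaw": [0, 0, 0, 0]}}

```text
time: 16.95
tool_pos: [0.4289, 0.016, 0.3283]
tcp_rot: [3.017, 0.047, 0.767]
wrist_force: [-6.2, -2.4, 5.9]
width: 0.152
grip_force: 38.9
```

{"fn": "drive_tool", "kwargs": {"claw": [8, 8, 8, 8, 8, 8, 8, 8], "slide": [[-0.001, 0.03, 0], [-0.002, 0.08, 0], [-0.004, 0.14, 0], [-0.006, 0.2, 0], [-0.008, 0.26, 0], [-0.009, 0.3, 0], [-0.01, 0.32, 0], [-0.01, 0.326, 0]], "yaw": [0, 0, 0, 0, 0, 0, 0, 0]}}

```text
time: 17.62
tool_pos: [0.4243, 0.1805, 0.3283]
tcp_rot: [3.016, 0.052, 0.769]
wrist_force: [2.6, -9.9, 3.6]
width: 0.15
grip_force: 42.4
```

```bash
python3 st.py
```

```text
t 17.6167 q [ 0.43  -0.219  2.285 -0.365  0.655  2.21 ] 
z [ 0.479 -0.019 -0.878] tilt 28.64 y [ 0.025 -0.999  0.036] tcp [0.4243 0.1805 0.3283] grasp [0.4985 0.1775 0.1922] F [ 2.6 -9.9  3.6] w 12.8 42.42949426174164
psi -88.5 A 24.7 tilt_y 1.79 tilt_perp 28.57
```

{"fn": "drive_tool", "kwargs": {"claw": [8, 8, 8], "slide": [[0, 0.004, 0], [0, 0.008, 0], [0, 0.008, 0]], "yaw": [0, 0, 0]}}

```text
time: 17.87
tool_pos: [0.4245, 0.1814, 0.3284]
tcp_rot: [3.012, 0.047, 0.766]
wrist_force: [0.4, -11.2, 4.1]
width: 0.152
grip_force: 44.6
```

```bash
python3 st.py
```

```text
t 17.8667 q [ 0.434 -0.216  2.282 -0.373  0.66   2.221] 
z [ 0.478 -0.025 -0.878] tilt 28.58 y [ 0.021 -0.999  0.04 ] tcp [0.4245 0.1814 0.3284] grasp [0.4985 0.1776 0.1923] F [  0.4 -11.2   4.1] w 13.0 44.63635821425257
psi -88.8 A 24.9 tilt_y 1.99 tilt_perp 28.5
```

{"fn": "drive_tool", "kwargs": {"claw": [45, 45, 45, 45, 45, 45, 45, 45], "slide": [[0, -0.006, 0], [0, -0.006, 0], [0, -0.006, 0], [0, -0.006, 0], [-0.08, -0.006, 0], [-0.157, -0.006, 0.02], [-0.157, -0.08, 0.03], [-0.157, -0.16, 0.03]], "yaw": [0, 0, 0, 0, 0, 0, 0, 0]}}

```text
time: 18.53
tool_pos: [0.3438, 0.1071, 0.3436]
tcp_rot: [3.019, 0.074, 0.772]
wrist_force: [1.5, -1.3, 0.5]
width: 0.528
grip_force: 0.0
```

```bash
python3 st.py
```

```text
t 18.5333 q [ 0.309 -0.504  2.44  -0.235  0.742  1.967] 
z [ 0.48  -0.012 -0.877] tilt 28.71 y [ 0.04  -0.999  0.035] tcp [0.3438 0.1071 0.3436] grasp [0.4183 0.1053 0.2076] F [ 1.5 -1.3  0.5] w 45.1 0.0
psi -87.7 A 17.7 tilt_y 1.78 tilt_perp 28.64
```

{"fn": "drive_tool", "kwargs": {"claw": [45, 45, 45, 45, 45, 45, 45, 45], "slide": [[0, -0.08, 0], [0.005, -0.16, 0], [0.005, -0.676, 0], [0.005, -0.676, 0], [0.005, -0.676, 0], [0.005, -0.676, 0], [0.005, -0.676, 0], [0.005, -0.676, 0]], "yaw": [0, 0, 0, 0, 0, 0, 0, 0]}}

```text
time: 19.2
tool_pos: [0.3475, -0.202, 0.343]
tcp_rot: [3.014, 0.048, 0.769]
wrist_force: [1.1, 0.2, 0.5]
width: 0.526
grip_force: 0.0
```

{"fn": "drive_tool", "kwargs": {"claw": [45, 45, 45], "slide": [[0, 0, -0.06], [0, 0, -0.1], [0, 0, -0.1]], "yaw": [0, 0, 0]}}

```text
time: 19.45
tool_pos: [0.3461, -0.1997, 0.2879]
tcp_rot: [3.024, 0.043, 0.757]
wrist_force: [-1.9, 0.4, 0.3]
width: 0.524
grip_force: 0.0
```

```bash
python3 st.py;  python3 - <<'E'
from h import *
c=bot.read_camera("wrist");save(c,"w2",1.0)
P=cloud(c).reshape(-1,3)
p=P[(P[:,2]>.03)&(P[:,2]<.06)&(np.hypot(P[:,0]-.421,P[:,1]+.235)<.03)]
print(len(p),p.min(0),p.max(0),np.median(p,0))
p=P[(P[:,2]>.03)&(P[:,1]<-.28)&(P[:,1]>-.42)&(P[:,0]>.33)&(P[:,0]<.47)&(P[:,2]<.15)]
print("mug",len(p),p.min(0),p.max(0))
E
```

```text
t 19.45 q [-0.716 -0.303  2.427  0.489  0.684  0.495] 
z [ 0.471 -0.016 -0.882] tilt 28.12 y [ 0.021 -0.999  0.03 ] tcp [ 0.3461 -0.1997  0.2879] grasp [ 0.4191 -0.2022  0.1512] F [-1.9  0.4  0.3] w 44.7 0.0
psi -88.8 A -41.0 tilt_y 1.51 tilt_perp 28.08
115 [ 0.41095356 -0.23286311  0.03011092] [ 0.43216336 -0.22411132  0.05981006] [ 0.42167862 -0.22549582  0.04616329]
mug 7115 [ 0.36313175 -0.37179197  0.03000885] [ 0.42282076 -0.32805544  0.12242224]
```

View pics/w2.png

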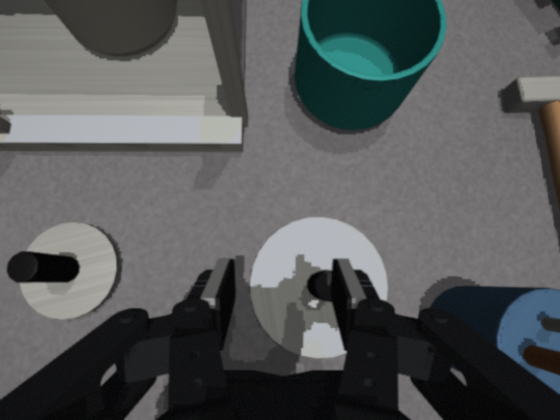

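{"fn": "drive_tool", "kwargs": {"claw": [45, 45, 45, 45, 45, 45, 45, 45], "slide": [[0.005, -0.067, 0], [0.005, -0.067, 0], [0.005, -0.067, -0.06], [0.005, -0.067, -0.12], [0.005, -0.067, -0.17], [0.005, -0.067, -0.2], [0.005, -0.067, -0.208], [0.005, -0.067, -0.208]], "yaw": [0, 0, 0, 0, 0, 0, 0, 0]}}

```text
time: 20.17
tool_pos: [0.3513, -0.2327, 0.1885]
tcp_rot: [3.018, 0.051, 0.766]
wrist_force: [0.7, -0.5, 0.2]
width: 0.526
grip_force: 0.0
```

```bash
python3 st.py
```

```text
t 20.1667 q [-0.779 -0.051  2.459  0.779  0.476  0.103] 
z [ 0.477 -0.019 -0.879] tilt 28.53 y [ 0.025 -0.999  0.035] tcp [ 0.3513 -0.2327  0.1885] grasp [ 0.4252 -0.2356  0.0523] F [ 0.7 -0.5  0.2] w 44.9 0.0
psi -88.6 A -44.6 tilt_y 1.75 tilt_perp 28.47
```

{"fn": "drive_tool", "kwargs": {"claw": [45, 45, 15, 15, 15, 15, 15, 15], "slide": [[-0.007, 0, -0.01], [-0.007, 0, -0.01], [-0.007, 0, -0.01], [-0.007, 0, -0.01], [-0.007, 0, -0.01], [-0.007, 0, -0.01], [-0.007, 0, -0.01], [-0.007, 0, -0.01]], "yaw": [0, 0, 0, 0, 0, 0, 0, 0], "newtons": 60}}

```text
time: 20.83
tool_pos: [0.3484, -0.2339, 0.1857]
tcp_rot: [3.015, 0.05, 0.771]
wrist_force: [-4.4, 2.6, 10.9]
width: 0.244
grip_force: 58.0
```

```bash
python3 st.py
```

```text
t 20.8333 q [-0.787 -0.048  2.464  0.8    0.472  0.074] 
z [ 0.48  -0.021 -0.877] tilt 28.75 y [ 0.024 -0.999  0.036] tcp [ 0.3484 -0.2339  0.1857] grasp [ 0.4229 -0.2371  0.0498] F [-4.4  2.6 10.9] w 20.8 58.04195702075958
psi -88.6 A -45.1 tilt_y 1.83 tilt_perp 28.68
```

{"fn": "drive_tool", "kwargs": {"claw": [15, 15, 15, 15, 15, 15, 15, 15], "slide": [[0, 0, 0.02], [0, 0, 0.06], [0, 0, 0.12], [0, 0, 0.19], [0, 0, 0.24], [0, 0, 0.26], [0, 0, 0.26], [0, 0, 0.26]], "yaw": [0, 0, 0, 0, 0, 0, 0, 0]}}

```text
time: 21.5
tool_pos: [0.3471, -0.2332, 0.3134]
tcp_rot: [3.016, 0.05, 0.766]
wrist_force: [-0.5, 0.2, -2.2]
width: 0.24
grip_force: 58.8
```

```bash
python3 st.py; cat > lid.py <<'E'
from h import *
s=bot.read_state();R=cv2.Rodrigues(np.array(s["tcp_rot"]))[0];g=np.array(s["tool_pos"])+.155*R[:,2]
for n in ("top","scene","wrist"):
    P=cloud(bot.read_camera(n)).reshape(-1,3)
    p=P[(np.hypot(P[:,0]-g[0],P[:,1]-g[1])<.062)&(abs(P[:,2]-(g[2]-.037))<.02)]
    if len(p)<80: print(n,len(p));continue
    for _ in range(4):
        A=np.c_[p[:,:2]-g[:2],np.ones(len(p))];k=np.linalg.lstsq(A,p[:,2],rcond=None)[0];r=p[:,2]-A@k;p=p[abs(r)<.004]
    print(n,len(p),"slope deg",np.degrees(np.arctan(k[:2])).round(1),"flange z",k[2].round(4),"ext",p.min(0).round(3),p.max(0).round(3))
E
python3 lid.py
```

```text
t 21.5 q [-0.787 -0.288  2.366  0.497  0.746  0.435] 
z [ 0.478 -0.021 -0.878] tilt 28.56 y [ 0.024 -0.999  0.036] tcp [ 0.3471 -0.2332  0.3134] grasp [ 0.4212 -0.2364  0.1772] F [-0.5  0.2 -2.2] w 20.5 58.79080653190613
psi -88.6 A -45.1 tilt_y 1.84 tilt_perp 28.49
top 695 slope deg [ 0.5 -0.8] flange z 0.1398 ext [ 0.381 -0.293  0.135] [ 0.479 -0.18   0.145]
scene 520 slope deg [-0.6 -1.1] flange z 0.1397 ext [ 0.361 -0.287  0.135] [ 0.476 -0.177  0.144]
wrist 18722 slope deg [-0.3 -0.9] flange z 0.1394 ext [ 0.378 -0.293  0.136] [ 0.477 -0.177  0.142]
```

{"fn": "drive_tool", "kwargs": {"claw": [15, 15, 15, 15, 15, 15, 15, 15], "slide": [[0.02, 0.04, 0], [0.04, 0.1, 0], [0.05, 0.18, 0], [0.06, 0.26, 0], [0.08, 0.33, 0], [0.1, 0.37, 0], [0.15, 0.385, 0], [0.19, 0.385, 0]], "yaw": [0, 0, 0, 0, 0, 0, 0, 0]}}

```text
time: 22.32
tool_pos: [0.442, -0.0384, 0.3111]
tcp_rot: [3.02, 0.055, 0.761]
wrist_force: [1.1, 0.2, -1.1]
width: 0.244
grip_force: 59.0
```

{"fn": "drive_tool", "kwargs": {"claw": [15, 15, 15, 15, 15, 15, 15], "slide": [[0.05, 0, 0], [0.1, 0, 0], [0.15, 0, 0], [0.2, 0, 0], [0.24, 0, -0.005], [0.26, 0, -0.01], [0.26, 0, -0.01]], "yaw": [0, 0, 0, 0, 0, 0, 0]}}

```text
time: 22.9
tool_pos: [0.5731, -0.0408, 0.3058]
tcp_rot: [3.019, 0.049, 0.76]
wrist_force: [-1.1, 0.6, -1.0]
width: 0.237
grip_force: 59.0
```

```bash
python3 st.py; python3 lid.py
```

```text
t 22.9 q [-0.127  0.027  2.109  0.082  0.515  1.35 ] 
z [ 0.474 -0.02  -0.88 ] tilt 28.31 y [ 0.024 -0.999  0.035] tcp [ 0.5731 -0.0408  0.3058] grasp [ 0.6466 -0.0439  0.1694] F [-1.1  0.6 -1. ] w 20.2 59.03536677360535
psi -88.6 A -7.3 tilt_y 1.77 tilt_perp 28.25
top 317 slope deg [-0.4 -0.9] flange z 0.1323 ext [ 0.644 -0.102  0.128] [0.684 0.012 0.137]
scene 523 slope deg [-0.2 -0.7] flange z 0.1329 ext [ 0.585 -0.092  0.128] [0.7   0.014 0.137]
wrist 18712 slope deg [-0.4 -1. ] flange z 0.1342 ext [ 0.602 -0.101  0.131] [0.701 0.014 0.137]
```

{"fn": "drive_tool", "kwargs": {"claw": [15, 15, 15, 15, 15, 15], "slide": [[0.01, 0.001, -0.01], [0.03, 0.002, -0.02], [0.05, 0.002, -0.03], [0.068, 0.002, -0.033], [0.068, 0.002, -0.033], [0.068, 0.002, -0.033]], "yaw": [0, 0, 0, 0, 0, 0]}}

```text
time: 23.55
tool_pos: [0.6067, -0.04, 0.292]
tcp_rot: [3.016, 0.049, 0.766]
wrist_force: [0.0, 0.5, -0.6]
width: 0.244
grip_force: 59.0
```

```bash
python3 st.py; python3 lid.py; python3 - <<'E'
from h import *
from scipy.optimize import least_squares
for n in ("top","scene"):
    c=bot.read_camera(n); P=cloud(c).reshape(-1,3)
    p=P[(P[:,2]>.035)&(P[:,2]<.088)&(P[:,0]>.6)&(P[:,0]<.75)&(P[:,1]>-.13)&(P[:,1]<.04)]
    if len(p)>30:
        f=least_squares(lambda s:np.hypot(p[:,0]-s[0],p[:,1]-s[1])-.054,[.68,-.043],loss="soft_l1",f_scale=.002);print(n,len(p),f.x,np.median(abs(f.fun)))
    if n=="scene":
        u=proj(c,[.66,-.04,.15])[0].astype(int);print(u);cv2.imwrite("pics/hov.png",cv2.resize(c["color"][u[1]-60:u[1]+60,u[0]-80:u[0]+80][...,::-1],None,fx=5,fy=5))
E
```

```text
t 23.55 q [-0.117  0.106  2.054  0.076  0.486  1.363] 
z [ 0.477 -0.02  -0.878] tilt 28.54 y [ 0.023 -0.999  0.036] tcp [ 0.6067 -0.04    0.292 ] grasp [ 0.6807 -0.0432  0.1558] F [ 0.   0.5 -0.6] w 20.8 59.03376817703247
psi -88.7 A -6.7 tilt_y 1.81 tilt_perp 28.47
top 7
scene 463 slope deg [ 0.2 -1. ] flange z 0.1195 ext [ 0.621 -0.087  0.115] [0.732 0.015 0.124]
wrist 18709 slope deg [-0.1 -1.1] flange z 0.1205 ext [ 0.638 -0.101  0.117] [0.737 0.015 0.123]
scene 206 [ 0.67938041 -0.04431761] 0.0005272207495676841
[251 194]
```

View pics/hov.png

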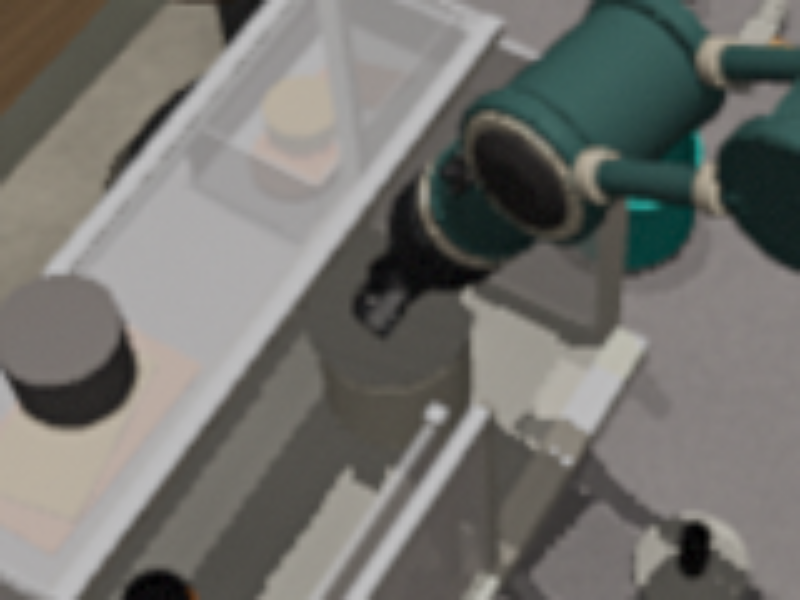

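{"fn": "drive_tool", "kwargs": {"claw": [15, 15, 15, 15, 15, 15, 15, 15], "slide": [[0.002, -0.001, -0.006], [0.002, -0.001, -0.012], [0.002, -0.001, -0.017], [0.002, -0.001, -0.022], [0.002, -0.001, -0.026], [0.002, -0.001, -0.029], [0.002, -0.001, -0.031], [0.002, -0.001, -0.031]], "yaw": [0, 0, 0, 0, 0, 0, 0, 0]}}

```text
time: 24.47
tool_pos: [0.6074, -0.0405, 0.2766]
tcp_rot: [3.016, 0.049, 0.767]
wrist_force: [0.3, -0.4, -1.1]
width: 0.238
grip_force: 59.2
```

```bash
python3 st.py; python3 lid.py
```

```text
t 24.4667 q [-0.118  0.127  2.064  0.081  0.455  1.357] 
z [ 0.478 -0.02  -0.878] tilt 28.57 y [ 0.023 -0.999  0.036] tcp [ 0.6074 -0.0405  0.2766] grasp [ 0.6814 -0.0436  0.1405] F [ 0.3 -0.4 -1.1] w 20.4 59.18804883956909
psi -88.7 A -6.7 tilt_y 1.81 tilt_perp 28.5
top 11
scene 447 slope deg [ 0.2 -1.3] flange z 0.104 ext [ 0.621 -0.086  0.1  ] [0.736 0.015 0.108]
wrist 18717 slope deg [-0.1 -1. ] flange z 0.1051 ext [ 0.639 -0.101  0.102] [0.738 0.014 0.108]
```

{"fn": "drive_tool", "kwargs": {"claw": [15, 15, 15, 15], "slide": [[0, 0, -0.001], [0, 0, -0.002], [0, 0, -0.003], [0, 0, -0.003]], "yaw": [0, 0, 0, 0]}}

```text
time: 24.95
tool_pos: [0.6077, -0.0405, 0.2762]
tcp_rot: [3.015, 0.049, 0.769]
wrist_force: [-3.2, -1.3, 5.4]
width: 0.236
grip_force: 60.9
```

```bash
python3 st.py
```

```text
t 24.95 q [-0.118  0.128  2.064  0.082  0.452  1.356] 
z [ 0.479 -0.021 -0.877] tilt 28.66 y [ 0.023 -0.999  0.036] tcp [ 0.6077 -0.0405  0.2762] grasp [ 0.682  -0.0437  0.1402] F [-3.2 -1.3  5.4] w 20.1 60.856865644454956
psi -88.7 A -6.7 tilt_y 1.82 tilt_perp 28.59
```

{"fn": "drive_tool", "kwargs": {"claw": [50, 50, 50, 50, 50, 50, 50, 50], "slide": [[0, 0, 0.002], [0, 0, 0.002], [0, 0, 0.002], [0, 0, 0.002], [0, 0, 0.002], [-0.04, 0, 0.004], [-0.1, 0, 0.004], [-0.16, 0, 0.004]], "yaw": [0, 0, 0, 0, 0, 0, 0, 0]}}

```text
time: 25.62
tool_pos: [0.527, -0.0404, 0.277]
tcp_rot: [3.016, 0.049, 0.767]
wrist_force: [0.1, -0.2, 0.3]
width: 0.584
grip_force: 0.0
```

{"fn": "drive_tool", "kwargs": {"claw": [50, 50, 50, 50, 50, 50], "slide": [[-0.07, 0, 0], [-0.14, 0, 0], [-0.2, 0, 0], [-0.27, 0, 0.02], [-0.36, 0, 0.04], [-0.36, 0, 0.08]], "yaw": [0, 0, 0, 0, 0, 0]}}

```text
time: 26.12
tool_pos: [0.339, -0.0389, 0.3094]
tcp_rot: [3.025, 0.049, 0.744]
wrist_force: [0.7, 0.5, -3.0]
width: 0.585
grip_force: 0.0
```

```bash
python3 st.py; python3 - <<'E'
from h import *
from scipy.optimize import least_squares
for n in ("top","scene","wrist"):
    c=bot.read_camera(n); P=cloud(c).reshape(-1,3)
    p=P[(np.hypot(P[:,0]-.68,P[:,1]+.043)<.062)&(abs(P[:,2]-.103)<.015)]
    if len(p)>50:
        for _ in range(4):
            A=np.c_[p[:,:2]-[.68,-.043],np.ones(len(p))];k=np.linalg.lstsq(A,p[:,2],rcond=None)[0];p=p[abs(p[:,2]-A@k)<.004]
        print(n,len(p),"slope",np.degrees(np.arctan(k[:2])).round(2),k[2],p.min(0).round(3),p.max(0).round(3))
    p=P[(P[:,2]>.035)&(P[:,2]<.088)&(P[:,0]>.6)&(P[:,0]<.75)&(P[:,1]>-.13)&(P[:,1]<.04)]
    if len(p)>30:
        f=least_squares(lambda s:np.hypot(p[:,0]-s[0],p[:,1]-s[1])-.054,[.68,-.043],loss="soft_l1",f_scale=.002);print(" pot",len(p),f.x.round(4))
    if n=="top": save(c,"placed",1.4)
E
```

```text
t 26.1167 q [-0.234 -0.528  2.515  0.144  0.684  1.215] 
z [ 0.464 -0.017 -0.886] tilt 27.68 y [ 0.024 -0.999  0.032] tcp [ 0.339  -0.0389  0.3094] grasp [ 0.411  -0.0416  0.1722] F [ 0.7  0.5 -3. ] w 50.0 0.0
psi -88.6 A -13.4 tilt_y 1.64 tilt_perp 27.62
top 630 slope [0.86 0.09] 0.10257305594793083 [ 0.625 -0.1    0.098] [0.689 0.012 0.106]
 pot 40 [ 0.6818 -0.0441]
scene 640 slope [ 0.08 -0.13] 0.10312927449532393 [ 0.621 -0.101  0.099] [0.737 0.014 0.107]
 pot 203 [ 0.6794 -0.0442]
wrist 2552 slope [3.44 0.12] 0.10599019494326771 [ 0.622 -0.095  0.099] [0.654 0.005 0.106]
 pot 3889 [ 0.6801 -0.0432]
```

View pics/placed.png

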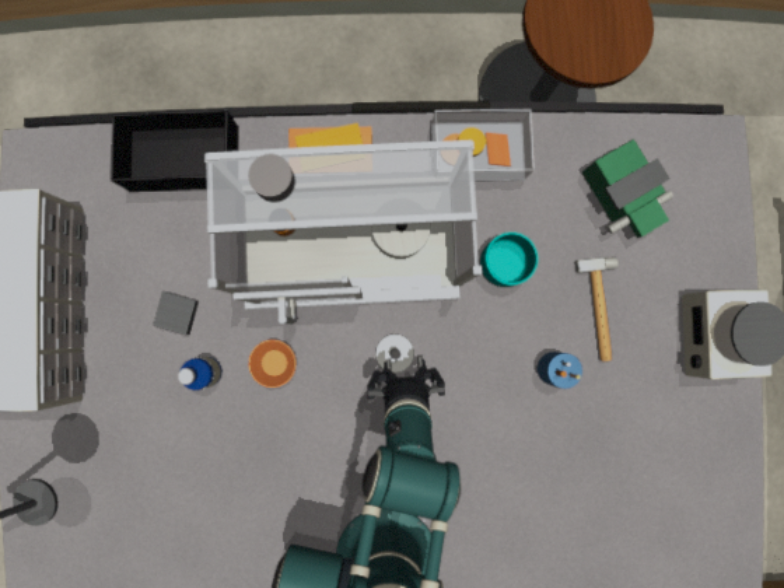

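{"fn": "drive_tool", "kwargs": {"claw": [60, 60, 60, 60, 60, 60, 60, 60], "slide": [[0.02, 0.08, 0.03], [0.02, 0.438, 0.03], [0.02, 0.438, 0.03], [0.02, 0.438, 0.03], [0.02, 0.438, 0.03], [0.02, 0.438, 0.03], [0.02, 0.438, 0.03], [0.02, 0.438, 0.03]], "yaw": [0, 0, 0, 0, 0, 0, 0, 0]}}

```text
time: 26.93
tool_pos: [0.3576, 0.1821, 0.3315]
tcp_rot: [3.018, 0.062, 0.764]
wrist_force: [-0.0, -0.3, -0.4]
width: 0.699
grip_force: 0.0
```

```bash
python3 st.py
```

```text
t 26.9333 q [ 0.518 -0.358  2.377 -0.386  0.728  2.286] 
z [ 0.476 -0.017 -0.879] tilt 28.46 y [ 0.032 -0.999  0.037] tcp [0.3576 0.1821 0.3315] grasp [0.4315 0.1794 0.1953] F [-0.  -0.3 -0.4] w 59.7 0.0
psi -88.2 A 29.7 tilt_y 1.84 tilt_perp 28.39
```

{"fn": "drive_tool", "kwargs": {"claw": [60, 60, 60, 60, 8, 8, 8, 8], "slide": [[0.06, -0.004, -0.006], [0.12, -0.004, -0.006], [0.134, -0.004, -0.006], [0.134, -0.004, -0.006], [0.134, -0.004, -0.006], [0.134, -0.004, -0.006], [0.134, -0.004, -0.006], [0.134, -0.004, -0.006]], "yaw": [0, 0, 0, 0, 0, 0, 0, 0], "newtons": 40}}

```text
time: 27.6
tool_pos: [0.4234, 0.1762, 0.3288]
tcp_rot: [3.017, 0.048, 0.765]
wrist_force: [-2.5, -2.0, -1.4]
width: 0.151
grip_force: 38.6
```

{"fn": "drive_tool", "kwargs": {"claw": [8, 8, 8], "slide": [[0, 0, 0], [0, 0, 0], [0, 0, 0]], "yaw": [0, 0, 0]}}

```text
time: 27.85
tool_pos: [0.4236, 0.1764, 0.3289]
tcp_rot: [3.017, 0.048, 0.764]
wrist_force: [-5.2, -2.4, 2.3]
width: 0.155
grip_force: 39.5
```

```bash
python3 st.py
```

```text
t 27.85 q [ 0.422 -0.224  2.288 -0.357  0.658  2.198] 
z [ 0.476 -0.021 -0.879] tilt 28.48 y [ 0.023 -0.999  0.036] tcp [0.4236 0.1764 0.3289] grasp [0.4974 0.1732 0.1926] F [-5.2 -2.4  2.3] w 13.3 39.49674189090729
psi -88.7 A 24.2 tilt_y 1.8 tilt_perp 28.42
```

{"fn": "drive_tool", "kwargs": {"claw": [8, 8, 8, 8, 8, 8, 8, 8], "slide": [[0.001, -0.03, 0], [0.003, -0.08, 0], [0.004, -0.14, 0], [0.006, -0.2, 0], [0.008, -0.26, 0], [0.009, -0.31, 0], [0.01, -0.35, 0], [0.011, -0.375, 0]], "yaw": [0, 0, 0, 0, 0, 0, 0, 0]}}

```text
time: 28.52
tool_pos: [0.4287, -0.0122, 0.3289]
tcp_rot: [3.018, 0.046, 0.763]
wrist_force: [-10.2, 2.4, 6.6]
width: 0.149
grip_force: 41.3
```

{"fn": "drive_tool", "kwargs": {"claw": [8, 8, 8, 8], "slide": [[0.001, -0.012, 0], [0.001, -0.018, 0], [0.001, -0.022, 0], [0.001, -0.022, 0]], "yaw": [0, 0, 0, 0]}}

```text
time: 28.85
tool_pos: [0.4291, -0.0204, 0.329]
tcp_rot: [3.023, 0.046, 0.762]
wrist_force: [-13.8, 12.0, 11.0]
width: 0.157
grip_force: 39.9
```

```bash
python3 st.py
```

```text
t 28.85 q [-0.123 -0.316  2.353  0.075  0.613  1.367] 
z [ 0.474 -0.015 -0.88 ] tilt 28.31 y [ 0.023 -0.999  0.03 ] tcp [ 0.4291 -0.0204  0.329 ] grasp [ 0.5026 -0.0228  0.1926] F [-13.8  12.   11. ] w 13.4 39.903278946876526
psi -88.7 A -7.0 tilt_y 1.51 tilt_perp 28.26
```

{"fn": "drive_tool", "kwargs": {"claw": [55, 55, 55, 55, 55, 55, 55, 55], "slide": [[0, 0.004, 0], [0, 0.004, 0], [0, 0.004, 0], [0, 0.004, 0], [0, 0.004, 0], [-0.04, 0.004, 0], [-0.1, 0.004, 0.01], [-0.15, 0.004, 0.03]], "yaw": [0, 0, 0, 0, 0, 0, 0, 0]}}

```text
time: 29.52
tool_pos: [0.3538, -0.0199, 0.3422]
tcp_rot: [3.019, 0.049, 0.759]
wrist_force: [-0.2, -0.3, -0.1]
width: 0.643
grip_force: 0.0
```

{"fn": "drive_tool", "kwargs": {"claw": [55, 55, 55, 55, 55, 55, 55, 55], "slide": [[0, 0, 0.08], [0, 0, 0.16], [0, 0, 0.24], [0, 0, 0.32], [0, 0, 0.4], [0, 0, 0.4], [0, 0, 0.4], [0, 0, 0.4]], "yaw": [0, 0, 0, 0, 0, 0, 0, 0]}}

```text
time: 30.18
tool_pos: [0.3552, -0.0201, 0.5437]
tcp_rot: [3.016, 0.049, 0.766]
wrist_force: [-0.5, -0.5, 0.1]
width: 0.643
grip_force: 0.0
```

```bash
python3 st.py; python3 - <<'E'
from h import *
for n in ("wrist","scene"):
    c=bot.read_camera(n); P=cloud(c).reshape(-1,3)
    p=P[(P[:,2]>.14)&(P[:,2]<.205)&(P[:,0]>.48)&(P[:,0]<.525)&(P[:,1]>-.1)&(P[:,1]<.2)]
    print(n,len(p),p.min(0).round(4),p.max(0).round(4))
    p=P[(np.hypot(P[:,0]-.68,P[:,1]+.043)<.062)&(abs(P[:,2]-.103)<.015)]
    if len(p)>50: A=np.c_[p[:,:2]-[.68,-.043],np.ones(len(p))];print(" lid",len(p),np.linalg.lstsq(A,p[:,2],rcond=None)[0].round(4))
    if n=="scene": save(c,"end",1.4)
E
```

```text
t 30.1833 q [-0.152 -0.612  2.134  0.057  1.124  1.375] 
z [ 0.477 -0.021 -0.879] tilt 28.53 y [ 0.023 -0.999  0.036] tcp [ 0.3552 -0.0201  0.5437] grasp [ 0.4292 -0.0233  0.4075] F [-0.5 -0.5  0.1] w 54.9 0.0
psi -88.7 A -8.7 tilt_y 1.82 tilt_perp 28.46
wrist 113 [ 0.4988 -0.0274  0.1412] [ 0.5052 -0.0137  0.2048]
 lid 4028 [0.0067 0.0006 0.1038]
scene 44 [ 0.4978 -0.0257  0.1401] [ 0.5219 -0.013   0.2048]
 lid 723 [ 0.0115 -0.0087  0.1032]
```

View pics/end.png

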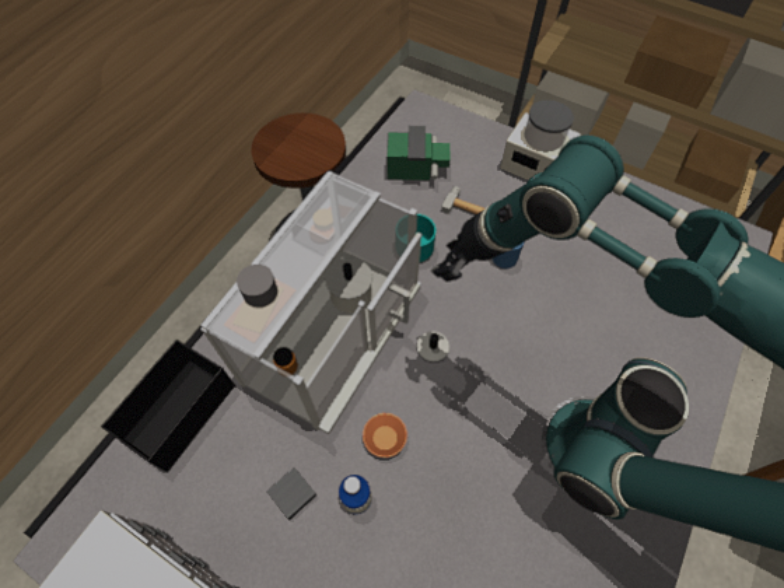

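{"fn": "drive_tool", "kwargs": {"claw": [0, 0, 0, 0, 0, 0, 0, 0], "slide": [[0.02, 0.107, 0], [0.02, 0.107, -0.08], [0.02, 0.107, -0.16], [0.02, 0.107, -0.24], [0.02, 0.107, -0.32], [0.02, 0.107, -0.4], [0.02, 0.107, -0.431], [0.02, 0.107, -0.431]], "yaw": [0, 0, 0, 0, 0, 0, 0, 0]}}

```text
time: 30.95
tool_pos: [0.3614, 0.0334, 0.3203]
tcp_rot: [3.022, 0.05, 0.743]
wrist_force: [-0.7, -0.7, -0.8]
width: -0.002
grip_force: 0.0
```

{"fn": "drive_tool", "kwargs": {"claw": [0, 0, 0, 0, 0, 0, 0, 0], "slide": [[0.06, 0, 0], [0.12, 0, 0], [0.126, 0, 0], [0.126, -0.02, 0], [0.126, -0.03, 0], [0.126, -0.04, 0], [0.126, -0.045, 0], [0.126, -0.05, 0]], "yaw": [0, 0, 0, 0, 0, 0, 0, 0]}}

```text
time: 31.62
tool_pos: [0.428, 0.0082, 0.3288]
tcp_rot: [3.016, 0.048, 0.767]
wrist_force: [-0.3, 0.0, -0.8]
width: -0.001
grip_force: 0.0
```

```bash
python3 st.py
```

```text
t 31.6167 q [-0.038 -0.32   2.357 -0.004  0.605  1.504] 
z [ 0.478 -0.021 -0.878] tilt 28.59 y [ 0.023 -0.999  0.036] tcp [0.428  0.0082 0.3288] grasp [0.5021 0.005  0.1928] F [-0.3  0.  -0.8] w -0.1 0.0
psi -88.7 A -2.2 tilt_y 1.81 tilt_perp 28.52
```

No contact yet; continue gently.

{"fn": "drive_tool", "kwargs": {"claw": [0, 0, 0, 0], "slide": [[0, -0.004, 0], [0, -0.008, 0], [0, -0.012, 0], [0, -0.012, 0]], "yaw": [0, 0, 0, 0]}}

```text
time: 31.95
tool_pos: [0.4282, 0.0023, 0.3286]
tcp_rot: [3.016, 0.049, 0.767]
wrist_force: [0.5, -0.5, -0.6]
width: -0.001
grip_force: 0.0
```

{"fn": "drive_tool", "kwargs": {"claw": [0, 0, 0, 0], "slide": [[0, -0.002, 0], [0, -0.004, 0], [0, -0.006, 0], [0, -0.006, 0]], "yaw": [0, 0, 0, 0]}}

```text
time: 32.28
tool_pos: [0.4283, 0.0005, 0.3286]
tcp_rot: [3.019, 0.048, 0.767]
wrist_force: [-1.1, 8.1, 1.3]
width: -0.005
grip_force: 4.5
```

{"fn": "drive_tool", "kwargs": {"claw": [0, 0, 0, 0], "slide": [[0, -0.002, 0], [0, -0.004, 0], [0, -0.004, 0], [0, -0.004, 0]], "yaw": [0, 0, 0, 0]}}

```text
time: 32.62
tool_pos: [0.4283, -0.0002, 0.3286]
tcp_rot: [3.022, 0.048, 0.768]
wrist_force: [-0.4, 17.8, 1.0]
width: 0.001
grip_force: 9.0
```

{"fn": "drive_tool", "kwargs": {"claw": [0, 0, 0, 0, 0, 0, 0, 0], "slide": [[0, 0.02, 0], [0, 0.05, 0], [-0.06, 0.05, 0], [-0.13, 0.05, 0], [-0.13, 0.05, 0.08], [-0.13, 0.05, 0.16], [-0.13, 0.05, 0.24], [-0.13, 0.05, 0.24]], "yaw": [0, 0, 0, 0, 0, 0, 0, 0]}}

```text
time: 33.28
tool_pos: [0.3649, 0.0226, 0.4581]
tcp_rot: [3.009, 0.049, 0.792]
wrist_force: [1.6, -0.2, 1.8]
width: -0.003
grip_force: 0.0
```

```bash
python3 - <<'E'
from h import *
for n in ("wrist","scene"):
    c=bot.read_camera(n); P=cloud(c).reshape(-1,3)
    p=P[(P[:,2]>.14)&(P[:,2]<.205)&(P[:,0]>.48)&(P[:,0]<.525)&(P[:,1]>-.1)&(P[:,1]<.2)]
    print(n,len(p),p.min(0).round(4),p.max(0).round(4))
E
```

```text
wrist 273 [ 0.4988 -0.0261  0.1402] [ 0.5246 -0.0138  0.2046]
scene 46 [ 0.4978 -0.0256  0.1409] [ 0.5227 -0.0131  0.2049]
```

{"fn": "drive_tool", "kwargs": {"claw": [0, 0, 0, 0], "slide": [[0, 0, 0.03], [0, 0, 0.03], [0, 0, 0.03], [0, 0, 0.03]], "yaw": [0, 0, 0, 0]}}

```text
time: 33.72
tool_pos: [0.3631, 0.0225, 0.462]
tcp_rot: [3.017, 0.049, 0.763]
wrist_force: [0.2, -0.1, 0.9]
width: -0.001
grip_force: 0.0
```

```bash
python3 -c "
from workcell import bot
print(bot.finish_job())"
```

```text
the job is handed in; nothing more can be done
None
```

I handed the job in at 33.7 s: the door was slid fully open, the larger lid was seated level on the unmoved white pot, and the door was slid shut to its stop. The roof blocked a vertical tool over the pot, so I first tilted the gripper about 28° by repeatedly commanding poses just out of the arm's reach.

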